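# Load a tacked pipe socket into a latching weld fixture and index it to the weld station

### The job

Load the loose square-plate pipe socket into the empty nest of the slide fixture: bring it in from the robot's side so its plate presses the red spring latch down, slide it under the two side lips and push it fully home, so that the latch snaps back up behind it. Then, with it latched in, push the carriage along its rails to the next station, the orange-marked one, and leave it resting in that detent. Leave the socket that is already in the fixture in its nest, and the other things on the bench where they are.

Things in the scene. Friction and masses are not known exactly. Their poses are not given: they have to be found in the camera images.
- socket: The loose workpiece, a tacked pipe socket: square steel plate 90 x 90 x 6 mm with an upright open pipe (48 mm outside diameter, 3.5 mm wall, 60 mm long) on its centre, four bright tack spots at its foot; 66 mm tall, about 0.55 kg. Origin: centre of the plate's underside; x, y along the plate's edges, z up. Any of its four edges may go in first.
- fixture: Slide fixture, fixed to the bench: blue base plate 185 x 540 x 10 mm with two rails. Origin: at bench height, below the line of the nests' centres, midway along the rails. y: along the rails, the way the carriage travels from its start; x: the way parts are pushed into the nests (away from the robot).
- mark_white (a point): Foot of the upright white plate (30 x 34 mm high) that marks the load station, on the base's far edge, at fixture y = -120 mm. The carriage starts here.
- mark_orange (a point): Foot of the upright orange plate (30 x 34 mm high) that marks the weld station, at fixture y = 0: the next station.
- mark_green (a point): Foot of the upright green plate (30 x 34 mm high) that marks the unload station, at fixture y = +120 mm.
- pointer (a point): Red pointer on the far side of the carriage, level with the carriage's middle: it stands opposite the mark of the station that the carriage is at. Beside it (17 mm nearer the robot) stands the dark round housing of the spring plunger, 24 mm in diameter, its top 92 mm above the bench.
- carriage (a joint): Position of the aluminium carriage along the rails (m, towards fixture +y): 0 = load station (start), 0.120 = weld (orange), 0.240 = unload (green), the end of travel. At each station a spring plunger drops into a notch: it draws the carriage in from about 5 mm either side, and it takes about 7 N to push it out. Elsewhere the carriage slides with about 2 N of friction and stays where it is left.
- handle (a point): Centre of the carriage's upright black hand grip (28 mm diameter, 44 mm tall, on a 12 mm stem) at its fixture -y end, 144 mm above the bench; the grip's top is at 166 mm. The welded socket's pipe stands 76 mm from it towards fixture +y, its top 112 mm above the bench.
- nest_b (a point): The empty nest, the one away from the handle: where the centre of a fully home plate's underside lies on the nest floor, 46 mm above the bench; axes as the fixture's. Open towards -x; the plate slides in along the floor towards +x. Back stop face at x = +46 mm, latch tooth's inner face at x = -48 mm: a latched plate sits between x = -3 and +1 mm.
- mouth_b (a point): Mouth of the empty nest: on its floor, 45 mm before its centre (-x). Side walls stand 47 mm either side of the centre line (2 mm play beside the plate), flaring by 4 mm more at the mouth (57 to 42 mm before the nest's centre). A level apron at floor height runs out to 98 mm before the nest's centre, with the latch in a slot of it.
- lip_b (a point): Top of one of the empty nest's two steel lips (the one at +y), at mid length. They cover the plate's edges from 39 mm beside the centre line outwards, undersides 8 mm above the floor (2 mm over the plate), tops 11 mm, from 42 mm before the nest's centre to the back stop; their ends turn up by about 5 mm at the mouth. Nothing else at the nest is higher.
- latch_b (a joint): Angle of the empty nest's latch (rad): 0 = up, as it rests; about 0.15 = pressed level with the floor; 0.2 = its end. A plate slid in along the apron rides on the sloping tongue and presses it down (about 2 N at the tooth); when the plate's trailing edge has passed the tooth, the tongue snaps up behind the plate and keeps it in.
- tongue_b (a point): Top of the empty nest's latch tooth, 6.5 mm above the floor, 50 mm before the nest's centre. The latch is a red spring tongue 30 mm wide on the centre line, hinged 93 mm before the nest's centre and rising from there to the tooth.
- welded_socket: A finished socket of the same make (bright bead round the pipe's foot), already latched in the other nest, 115 mm from the empty one towards the handle. Origin as for the loose one. It stays in its nest and travels with the carriage.
- nest_a (a point): The other nest, filled by the welded socket; same make and axes as the empty nest.
- flange_socket: A different part, to be left alone: round flange 100 mm in diameter, 8 mm thick, with an upright pipe 60 mm in diameter; 93 mm tall, 0.85 kg. Origin: centre of its underside.
- tape_measure: Lime-green tape measure, 50 x 62 x 36 mm, to be left alone. Origin: centre of its underside.
- electrode_carton: Dark red carton of welding electrodes, 340 x 66 x 26 mm, long side along its x, heavy, to be left alone. Origin: centre of its underside.
Mind the look-alikes: they are no part of the job. What is shaped like the welded_socket but blue is not meant.

How it is judged:
By the outcome, as a careful person would: the job done as asked, in the order asked, and still so for the second after the job is handed in, with the robot touching nothing.
It also fails if it takes over 54 s, if anything falls off the work surface, if the arm or the gripper's body presses on something with over 40 N, if the wrist force passes 120 N, or if a joint passes its speed limit or range.

### The arm

A 6-joint arm with a two-finger parallel gripper is mounted at the origin on the work surface. World frame = base frame: x ahead of the robot, y to its left, z up, the work surface at z = 0. Lengths are in mm, angles in rad, forces in N, time in s.
With the tool pointing down it reaches from about 350 to 975 mm from the base axis. Payload 7.1 kg.
Tool frame: the origin (TCP) lies at the centre of the arm's flange, where the gripper is bolted on; the fingertips stand 182 mm ahead of it and the grasp point (between the pads) lies 163 mm ahead of it; z points along the fingers, y is the line along which they close (so a half turn about z gives the same grasp; the last joint's range is limited). The gripper opens to 88 mm and grips with 3 to 60 N. Pads are 20 mm wide; open, the fingers measure 115 mm over their backs; the gripper's body (75 mm by 178 mm) begins 61 mm behind the grasp point.
Start: joints at [-1.289, 0.423, 1.63, -0, 1.089, -0.019], TCP at [185.196, -596.916, 404.675] pointing down, gripper open.
Joint ranges: [-3, 3], [-0.9, 2.11], [0.09, 2.58], [-1.31, 4.45], [0.11, 2.69], [-2.54, 2.54]. Speed limits (rad/s): [2.39, 2.39, 3.01, 3.14, 3.14, 3.14].

### API

Orientations are given as a rotation vector (axis times angle).
In Python, from workcell import readout, get_image, ctrl gives the robot as it stands.
- The arm moves only by the tool step_arm, never from a script. Its argument "targets" is a list that holds one entry, the list of rows, each a list of 7 numbers: the shift along the world's x, y, z as a fraction of full scale, then the turn, a rotation vector about the world's x, y, z as a fraction of full scale, then the opening, from 0 (shut) to 1 (fully open). In form: [[[dx, dy, dz, wx, wy, wz, claw], ...]]. A call has exactly 5 rows; each row shifts and turns the commanded pose from where the row before left it; what a row does not reach is not made up. Full scale, the value 1, is 0.05 m for a shift and 4 degrees for a turn. A row lasts 1/8 s, in which the tool goes at most 62.5 mm and 10.7 degrees, less where a joint would pass 70% of its speed; a pose out of reach is approached as far as the arm can. A call with a number of a shift or a turn outside -1 to 1 is refused whole. A call with a gripper value outside its range is refused whole. The fingers move at their own pace and stop on an object; the grip force is fixed at half the most. Time passes only in rows, so rows that do not move let the fingers close, or fill a call up. It gives the time, the measured TCP pose, the force, the opening and the grip force at its end, in the units of the state.
- readout.get_obs(): the state, without advancing time (a new reading comes with each control period).
- get_image(name): name is "side" or "top"; returns a dict with "pixels" (420x560x3 uint8, red, green, blue), "intrinsics" (3x3 intrinsics, pixels), "k1" (the pictures are not rectified: a ray, as slopes to the right and down, at radius r is drawn at 1 + k1 r^2 times it, then the intrinsics apply), "extrinsics" (4x4, takes a point from world to camera coordinates). Camera axes: x right, y down, z forward; pixel columns grow to the right and rows downward; lengths in mm; the calibration is good to about 2 mm. A picture is of the moment at which its call begins. There is no depth.
- ctrl.close_job(): hands the job in; it is judged then, once.
The state is a dict: "t": time; "qpos": joint angles; "qvel": joint speeds; "joint_torque": joint torques, N m; "ee_pos": TCP position; "orientation": TCP orientation; "ft_force": force on the tool from outside, world axes, zero at the start; "moment": the same for the moment, N m; "width": finger opening in mm; "grasp_force": force on a finger pad.
Only numpy, scipy, OpenCV 4.12 (cv2) and the standard library are available. Lean on these libraries where they do the work, as an engineer would, in place of code of your own. Each camera call takes 0.05 s, during which the arm holds its last target. There are 200 camera calls.

## Working session

There is one attempt and no reset: what is moved stays moved. The work goes in short steps, Python scripts to look and compute and a tool call to move; the robot and the scene stay as the last step left them, time stands still between calls to the robot, and variables do not carry over. Pictures are saved under pics/ and viewed, at most 10 in all, crops included, and the job is handed in when it is done.

Besides the shell and the picture viewer there is one more tool, called by a JSON object that holds its "fn" and its "kwargs". step_arm: Moves the arm, as the interface text tells. Shift numbers are shares of 0.05 m and turn numbers shares of 4 degrees, none past 1 either way. Its arguments: {"type":"object","properties":{"targets":{"type":"array"}},"required":["targets"]}

```bash
mkdir -p pics
cat > h.py <<'E'
import numpy as np, cv2
from workcell import readout, get_image, ctrl
def snap(n,f=None):
    d=get_image(n)
    np.savez(f'{n}.npz',**{k:np.array(v) for k,v in d.items()})
    if f: cv2.imwrite(f'pics/{f}.png',np.ascontiguousarray(d['pixels'][:,:,::-1]))
    return d
def ld(n): return dict(np.load(f'{n}.npz'))
def proj(d,P):
    P=np.atleast_2d(P).astype(float);E=d['extrinsics'];c=P@E[:3,:3].T+E[:3,3]
    s=c[:,:2]/c[:,2:];s=s*(1+float(d['k1'])*(s**2).sum(1,keepdims=True));K=d['intrinsics']
    return s@K[:2,:2].T+K[:2,2]
def ray(d,uv):
    K=d['intrinsics'];s0=np.linalg.solve(K[:2,:2],np.array(uv,float)-K[:2,2]);s=s0.copy()
    for _ in range(30): s=s0/(1+float(d['k1'])*(s@s))
    E=d['extrinsics'];R=E[:3,:3];return -R.T@E[:3,3],R.T@np.array([s[0],s[1],1])
def atz(d,uv,z):
    o,v=ray(d,uv);return o+v*(z-o[2])/v[2]
E
python3 - <<'E'
from h import *
for n in('side','top'):
    d=snap(n,n+'0');E=d['extrinsics'];print(n,-E[:3,:3].T@E[:3,3],E[:3,:3].round(2).tolist(),d['k1'])
o=readout.get_obs();print(o['ee_pos'],o['orientation'],o['width'],o['t'])
E
```

```text
side [331.44791792 824.34863362 920.55860154] [[-0.96, -0.27, 0.02], [-0.2, 0.64, -0.74], [0.19, -0.72, -0.67]] 0.0346394143094167
top [ 417.88779368  -69.17583047 1443.21653949] [[0.02, -1.0, -0.0], [-0.99, -0.01, -0.11], [0.11, 0.01, -0.99]] -0.10818342663178956
[ 185.13684853 -596.68666428  403.98627787] [-3.10479067e+00 -4.70527639e-01  2.71101389e-04] 87.63264155807704 0.1
```

View pics/top0.png

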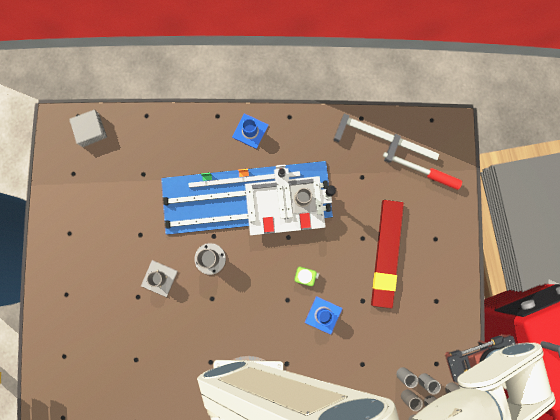

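View pics/side0.png

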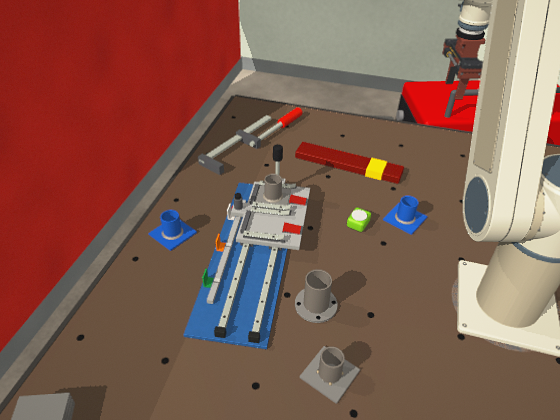

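The top view shows the loose socket at about (158,279), the flange at (210,258), the fixture at (162-330,162-235) with the handle at (330,190), and the empty nest at about (267,205). The side view shows the loose socket at (331,368). Next I'll enlarge both views.

Run:
```python
from h import *
for n,(x,y,w,h) in {'top':(140,150,200,150),'side':(180,140,200,260)}.items():
    p=ld(n)['pixels'][y:y+h,x:x+w,::-1];s=4 if n=='top' else 2.3
    cv2.imwrite(f'pics/{n}c.png',cv2.resize(p,None,fx=s,fy=s,interpolation=cv2.INTER_CUBIC))
```

```text
(no output)
```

View pics/topc.png

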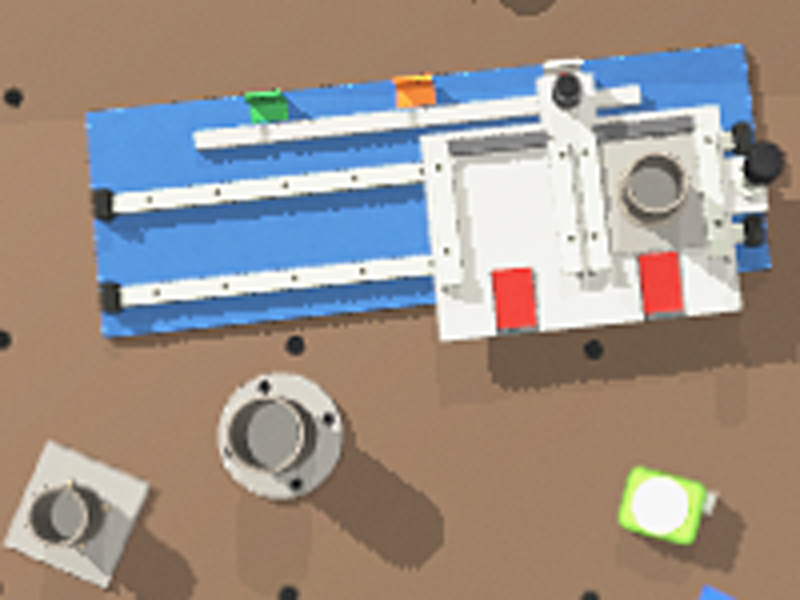

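View pics/sidec.png

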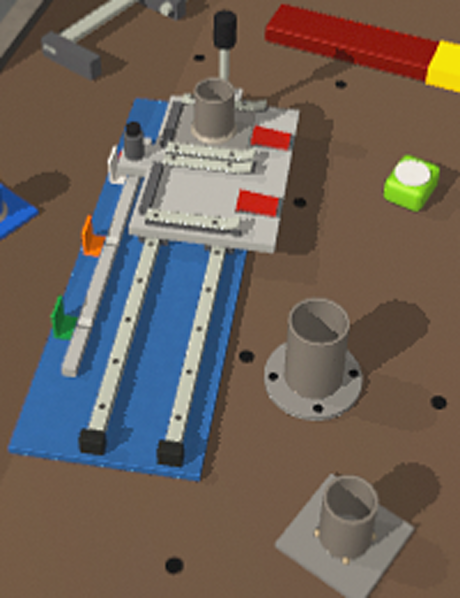

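```bash
cat > m.py <<'E'
from h import *
T=ld('top');S=ld('side')
def t(u,v,z): return atz(T,((u+.5)/4-.5+140,(v+.5)/4-.5+150),z)[:2]
def s(u,v,z): return atz(S,((u+.5)/2.3-.5+180,(v+.5)/2.3-.5+140),z)[:2]
def sq(c):
    c=np.array(c);e=[c[1]-c[0],c[2]-c[3],];f=[c[3]-c[0],c[2]-c[1]]
    ang=[np.degrees(np.arctan2(a[1],a[0])) for a in e+f]
    print('ctr',c.mean(0).round(1),'ang',np.round(ang,1),'len',[round(np.linalg.norm(a),1) for a in e+f])
print('loose');sq([t(50,440,6),t(149,488,6),t(108,587,6),t(5,546,6)])
sq([s(334,475,6),s(412,527,6),s(357,597,6),s(277,545,6)])
print('loose pipe top',t(69,514,66)+0,s(350,499,66))
print('base');sq([t(86,112,10),t(742,45,10),t(770,268,10),t(105,338,10)])
sq([s(130,98,10),s(9,451,10),s(201,480,10),s(300,110,10)])
print('carriage near',t(441,341,46),t(741,311,46), 'side',s(273,253,46),s(299,110,46))
print('welded pipe',t(655,187,112),s(214,94,112))
print('handle',t(762,162,166),s(225,16,166))
print('plunger',t(568,88,92),s(134,128,92))
print('marks w,o,g',t(563,63,44),t(414,77,44),t(267,93,44))
print('flange pipe',t(270,436,93),s(318,320,93),'tape',t(663,505,36))
E
python3 m.py
```

```text
loose
ctr [359. 290.] ang [-114.1 -109.7  158.5  158.9] len [np.float64(89.6), np.float64(90.0), np.float64(91.9), np.float64(85.0)]
ctr [360.5 290.4] ang [157.8 160.8  67.9  65.9] len [np.float64(84.8), np.float64(82.0), np.float64(90.4), np.float64(86.2)]
loose pipe top [362.18497269 281.88067847] [361.0970311 291.591448 ]
base
ctr [625.2  16.7] ang [ -83.3  -83.1 -172.8 -172.9] len [np.float64(538.3), np.float64(537.7), np.float64(185.8), np.float64(183.8)]
ctr [618.6  14.2] ang [  97.7   93.8 -169.2 -173.3] len [np.float64(541.5), np.float64(558.1), np.float64(222.6), np.float64(184.3)]
carriage near [ 5.01101297e+02 -4.36889011e-01] [ 527.98721546 -234.18930462] side [500.20804584  10.66376045] [ 529.67632824 -236.00013087]
welded pipe [ 614.98917459 -161.67586033] [ 616.73644058 -155.37961738]
handle [ 626.4003556 -235.0275109] [ 627.75016732 -236.90778887]
plunger [693.52970996 -95.98332984] [693.93510776 -91.85663689]
marks w,o,g [723.47738343 -92.72625608] [710.48796563  25.38638474] [696.10032173 142.08243652]
flange pipe [424.8050086  124.39291509] [427.64691656 127.72248823] tape [ 376.46000178 -175.16901119]
```

{"fn": "step_arm", "kwargs": {"targets": [[[1,1,0,0,0,1,1],[1,1,0,0,0,1,1],[1,1,0,0,0,1,1],[1,1,0,0,0,1,1],[1,1,0,0,0,1,1]]]}}

```text
t: 0.72
ee_pos: [407.2, -374.3, 404.5]
orientation: [-2.976, -1.006, 0.0]
ft_force: [1.9, -0.5, 0.6]
width: 87.8
grasp_force: 0.0
```

{"fn": "step_arm", "kwargs": {"targets": [[[0.3,1,0,0,0,1,1],[0.3,1,0,0,0,1,1],[0.3,1,0,0,0,1,1],[0.3,1,0,0,0,1,1],[0.3,1,0,0,0,1,1]]]}}

```text
t: 1.35
ee_pos: [481.3, -124.2, 404.5]
orientation: [-2.756, -1.508, 0.0]
ft_force: [0.5, 0.6, -0.1]
width: 87.7
grasp_force: 0.0
```

{"fn": "step_arm", "kwargs": {"targets": [[[-0.2,1,0,0,0,0.6,1],[-0.2,1,0,0,0,0.6,1],[-0.2,1,0,0,0,0.6,1],[-0.2,1,0,0,0,0.5,1],[-0.2,1,0,0,0,0.5,1]]]}}

```text
t: 1.98
ee_pos: [430.5, 125.5, 404.6]
orientation: [-2.597, -1.768, 0.0]
ft_force: [0.9, 0.1, 0.4]
width: 87.7
grasp_force: 0.0
```

{"fn": "step_arm", "kwargs": {"targets": [[[-0.4,0.6,-0.2,0,0,0,1],[-0.4,0.6,-0.2,0,0,0,1],[-0.4,0.6,-0.2,0,0,0,1],[-0.4,0.5,-0.2,0,0,0,1],[-0.4,0.4,-0.2,0,0,0,1]]]}}

```text
t: 2.6
ee_pos: [330.3, 259.9, 354.3]
orientation: [-2.597, -1.767, 0.0]
ft_force: [0.2, -0.2, -0.3]
width: 87.8
grasp_force: 0.0
```

{"fn": "step_arm", "kwargs": {"targets": [[[0.3,0.3,-0.4,0,0,0,1],[0.3,0.3,-0.4,0,0,0,1],[0,0,-0.4,0,0,0,1],[0,0,-0.4,0,0,0,1],[0,0,0,0,0,0,1]]]}}

```text
t: 3.22
ee_pos: [360.6, 288.7, 273.4]
orientation: [2.598, 1.767, -0.006]
ft_force: [-0.3, -0.9, -0.1]
width: 87.8
grasp_force: 0.0
```

Run:
```python
from h import *
o=readout.get_obs();print(o['ee_pos'],o['orientation'],o['qpos'])
a=snap('side')['pixels'];b=snap('top')['pixels']
p1=cv2.resize(np.ascontiguousarray(a[250:420,240:440,::-1]),None,fx=2,fy=2,interpolation=cv2.INTER_CUBIC)
p2=cv2.resize(np.ascontiguousarray(b[200:370,80:280,::-1]),None,fx=2,fy=2,interpolation=cv2.INTER_CUBIC)
cv2.imwrite('pics/pre.png',np.hstack([p1,p2]))
```

```text
[360.62602444 288.65446412 273.43310737] [ 2.59764071  1.766546   -0.00560209] [6.49235241e-01 4.06287556e-01 2.06689918e+00 4.02996793e-06
 6.71977228e-01 1.02559596e+00]
```

View pics/pre.png

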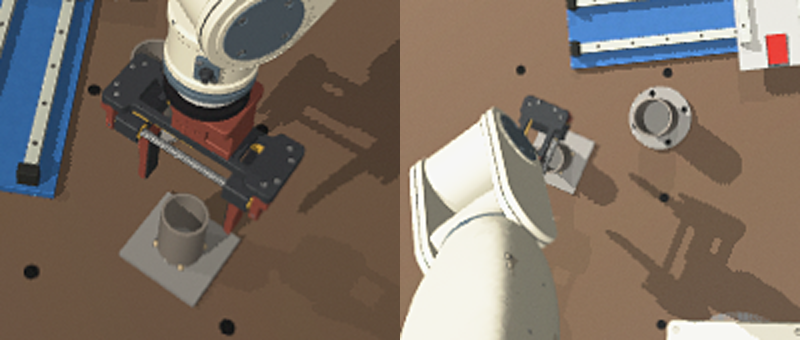

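The fingers straddle the pipe: tips at (148,180) and (230,232), rim at (184,208) in the side half. I'll go down and close.

{"fn": "step_arm", "kwargs": {"targets": [[[0,0.02,-0.4,0,0,0,1],[0,0,-0.4,0,0,0,1],[0,0,-0.4,0,0,0,1],[0,0,-0.2,0,0,0,1],[0,0,0,0,0,0,1]]]}}

```text
t: 3.95
ee_pos: [361.2, 290.1, 204.8]
orientation: [-2.598, -1.767, 0.0]
ft_force: [-0.3, -0.4, 0.1]
width: 88.0
grasp_force: 0.0
```

{"fn": "step_arm", "kwargs": {"targets": [[[0,0,0,0,0,0,0],[0,0,0,0,0,0,0],[0,0,0,0,0,0,0],[0,0,0,0,0,0,0],[0,0,0,0,0,0,0]]]}}

```text
t: 4.58
ee_pos: [361.1, 290.1, 204.8]
orientation: [-2.598, -1.766, 0.0]
ft_force: [-2.2, 0.6, 3.2]
width: 48.0
grasp_force: 30.0
```

{"fn": "step_arm", "kwargs": {"targets": [[[0,0,0.4,0,0,0,0],[0,0,0.6,0,0,0,0],[0,0,0.6,0,0,0,0],[0,-0.2,0.6,0,0,0.4,0],[0.1,-0.5,0.4,0,0,0.7,0]]]}}

```text
t: 5.2
ee_pos: [366.0, 255.0, 335.4]
orientation: [-2.525, -1.869, -0.001]
ft_force: [0.2, -0.5, -5.1]
width: 47.7
grasp_force: 30.0
```

{"fn": "step_arm", "kwargs": {"targets": [[[0.3,-0.7,0,0,0,0.7,0],[0.3,-0.8,0,0,0,0.7,0],[0.3,-0.8,0,0,0,0.7,0],[0.3,-0.8,0,0,0,0.7,0],[0.3,-0.8,0,0,0,0.7,0]]]}}

```text
t: 5.82
ee_pos: [440.9, 58.6, 334.1]
orientation: [-2.279, -2.161, 0.002]
ft_force: [0.7, 0.1, -5.8]
width: 47.8
grasp_force: 30.0
```

{"fn": "step_arm", "kwargs": {"targets": [[[0.2,-0.8,0,0,0,0.7,0],[0,-0.7,0,0,0,0.7,0],[0,-0.6,0,0,0,0.7,0],[0,-0.4,-0.2,0,0,0.4,0],[0,0,0,0,0,0,0]]]}}

```text
t: 6.45
ee_pos: [450.4, -65.9, 323.6]
orientation: [-2.086, -2.346, 0.003]
ft_force: [-0.5, 1.2, -5.5]
width: 47.6
grasp_force: 30.0
```

Run:
```python
from h import *
o=readout.get_obs();print(o['ee_pos'],o['orientation'],o['width'],o['ft_force'])
a=snap('side')['pixels'];b=snap('top')['pixels']
p1=cv2.resize(np.ascontiguousarray(a[140:340,210:410,::-1]),None,fx=2,fy=2,interpolation=cv2.INTER_CUBIC)
p2=cv2.resize(np.ascontiguousarray(b[140:340,200:400,::-1]),None,fx=2,fy=2,interpolation=cv2.INTER_CUBIC)
cv2.imwrite('pics/app.png',np.hstack([p1,p2]))
```

```text
[450.37090286 -65.85589808 323.5856834 ] [-2.08625839 -2.34563334  0.00257552] 47.62289031674979 [-0.54257056  1.19139202 -5.52035834]
```

View pics/app.png

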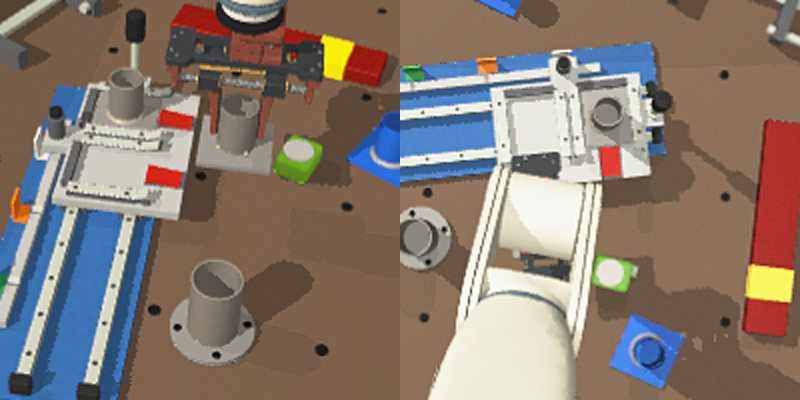

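{"fn": "step_arm", "kwargs": {"targets": [[[0,0,-0.4,0,0,0,0],[0,0,-0.4,0,0,0,0],[0,0,-0.4,0,0,0,0],[0,0,-0.2,0,0,0,0],[0,0,0,0,0,0,0]]]}}

```text
t: 7.18
ee_pos: [451.1, -64.4, 254.4]
orientation: [-2.084, -2.35, 0.001]
ft_force: [0.1, -0.3, -5.7]
width: 47.7
grasp_force: 30.0
```

Run:
```python
from h import *
o=readout.get_obs();p=o['ee_pos'];print(p,o['orientation'],o['width'],o['ft_force'])
d=snap('side');x0,y0,w,h=230,160,130,95;s=6
im=cv2.resize(np.ascontiguousarray(d['pixels'][y0:y0+h,x0:x0+w,::-1]),None,fx=s,fy=s,interpolation=cv2.INTER_CUBIC)
th=np.radians(6.75);X=np.array([np.cos(th),np.sin(th),0]);Y=np.array([-np.sin(th),np.cos(th),0])
def poly(P,c,closed=False):
    q=((proj(d,P)-[x0,y0]+.5)*s-.5).round().astype(int);cv2.polylines(im,[q.reshape(-1,1,2)],closed,c,1)
g=np.array([p[0],p[1],p[2]-204.8+6])
poly([g+a*45*X+b*45*Y for a,b in((-1,-1),(1,-1),(1,1),(-1,1))],(0,255,0),True)
n=np.array([603,-48,46.])
poly([n-98*X-170*Y,n-98*X+60*Y],(255,0,255))
for b in(-39,39): poly([n-42*X+b*Y+[0,0,11],n+46*X+b*Y+[0,0,11]],(255,0,255))
poly([n-150*X,n+40*X],(255,255,0))
cv2.imwrite('pics/near.png',im)
```

```text
[451.10035765 -64.44216827 254.36293206] [-2.08368421e+00 -2.34969834e+00  9.75485032e-04] 47.696301577300424 [ 0.1364307  -0.25017864 -5.6745737 ]
```

View pics/near.png

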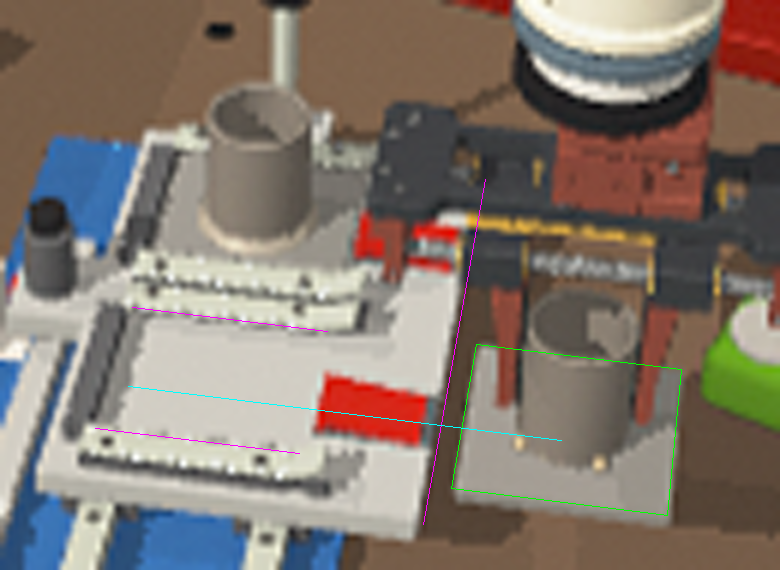

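The overlay fits. The plate is about 2 mm too far towards +y, so I'll correct that, lower it to just above the apron and slide in.

{"fn": "step_arm", "kwargs": {"targets": [[[0,-0.04,-0.05,0,0,0,0],[0.25,0.03,0,0,0,0,0],[0.25,0.03,0,0,0,0,0],[0.25,0.03,0,0,0,0,0],[0,0,0,0,0,0,0]]]}}

```text
t: 7.85
ee_pos: [490.5, -62.4, 252.6]
orientation: [2.083, 2.348, 0.003]
ft_force: [2.1, 0.8, -1.0]
width: 48.0
grasp_force: 30.0
```

{"fn": "step_arm", "kwargs": {"targets": [[[0.2,0.023,0,0,0,0,0],[0.2,0.023,0,0,0,0,0],[0.2,0.023,0,0,0,0,0],[0,0,0,0,0,0,0],[0,0,0,0,0,0,0]]]}}

```text
t: 8.48
ee_pos: [519.0, -59.0, 252.3]
orientation: [2.084, 2.349, 0.001]
ft_force: [0.5, 0.4, -2.7]
width: 48.1
grasp_force: 30.0
```

{"fn": "step_arm", "kwargs": {"targets": [[[0,0,-0.016,0,0,0,0],[0.15,0.018,0,0,0,0,0],[0.15,0.018,0,0,0,0,0],[0.15,0.018,0,0,0,0,0],[0,0,0,0,0,0,0]]]}}

```text
t: 9.1
ee_pos: [542.2, -56.2, 251.5]
orientation: [2.084, 2.349, 0.002]
ft_force: [1.5, 0.2, -3.2]
width: 47.9
grasp_force: 30.0
```

{"fn": "step_arm", "kwargs": {"targets": [[[0.15,0.018,0,0,0,0,0],[0.15,0.018,0,0,0,0,0],[0.15,0.018,0,0,0,0,0],[0.1,0.012,0,0,0,0,0],[0,0,0,0,0,0,0]]]}}

```text
t: 9.72
ee_pos: [569.4, -52.9, 251.5]
orientation: [2.084, 2.349, 0.002]
ft_force: [1.0, 0.6, -3.3]
width: 48.1
grasp_force: 30.0
```

{"fn": "step_arm", "kwargs": {"targets": [[[0.15,0.018,0,0,0,0,0],[0.15,0.018,0,0,0,0,0],[0.15,0.018,0,0,0,0,0],[0.1,0.012,0,0,0,0,0],[0,0,0,0,0,0,0]]]}}

```text
t: 10.35
ee_pos: [596.9, -49.6, 251.5]
orientation: [2.084, 2.349, 0.002]
ft_force: [1.5, -0.2, -3.5]
width: 48.0
grasp_force: 30.0
```

{"fn": "step_arm", "kwargs": {"targets": [[[0.04,0.005,0,0,0,0,0],[0.04,0.005,0,0,0,0,0],[0.02,0.002,0,0,0,0,0],[0,0,0,0,0,0,0],[0,0,0,0,0,0,0]]]}}

```text
t: 10.98
ee_pos: [601.2, -49.1, 251.4]
orientation: [2.085, 2.35, 0.0]
ft_force: [-1.6, 0.0, -3.3]
width: 47.7
grasp_force: 30.0
```

{"fn": "step_arm", "kwargs": {"targets": [[[0.03,0.0035,0,0,0,0,0],[0.03,0.0035,0,0,0,0,0],[0,0,0,0,0,0,0],[0,0,0,0,0,0,0],[0,0,0,0,0,0,0]]]}}

```text
t: 11.6
ee_pos: [604.3, -48.7, 251.4]
orientation: [2.085, 2.35, 0.0]
ft_force: [0.6, -0.0, -3.9]
width: 47.7
grasp_force: 30.0
```

{"fn": "step_arm", "kwargs": {"targets": [[[0.03,0.0035,0,0,0,0,0],[0.03,0.0035,0,0,0,0,0],[0,0,0,0,0,0,0],[0,0,0,0,0,0,0],[0,0,0,0,0,0,0]]]}}

```text
t: 12.22
ee_pos: [607.1, -48.4, 251.3]
orientation: [-2.085, -2.35, 0.0]
ft_force: [0.8, 0.2, -4.7]
width: 47.7
grasp_force: 30.0
```

{"fn": "step_arm", "kwargs": {"targets": [[[0.03,0.0035,0,0,0,0,0],[0.03,0.0035,0,0,0,0,0],[0,0,0,0,0,0,0],[0,0,0,0,0,0,0],[0,0,0,0,0,0,0]]]}}

```text
t: 12.85
ee_pos: [608.9, -48.1, 251.0]
orientation: [-2.083, -2.347, 0.004]
ft_force: [-7.2, -0.9, -1.5]
width: 47.4
grasp_force: 30.0
```

Run:
```python
from h import *
o=readout.get_obs();print(o['ee_pos'],o['ft_force'],o['moment'])
d=snap('side');x0,y0,w,h=230,160,130,95
im=cv2.resize(np.ascontiguousarray(d['pixels'][y0:y0+h,x0:x0+w,::-1]),None,fx=6,fy=6,interpolation=cv2.INTER_CUBIC)
cv2.imwrite('pics/in.png',im)
```

```text
[608.94000923 -48.14739505 251.0356308 ] [-7.22844844 -0.88359538 -1.45327773] [-0.24986924  1.05618601 -0.17053447]
```

View pics/in.png

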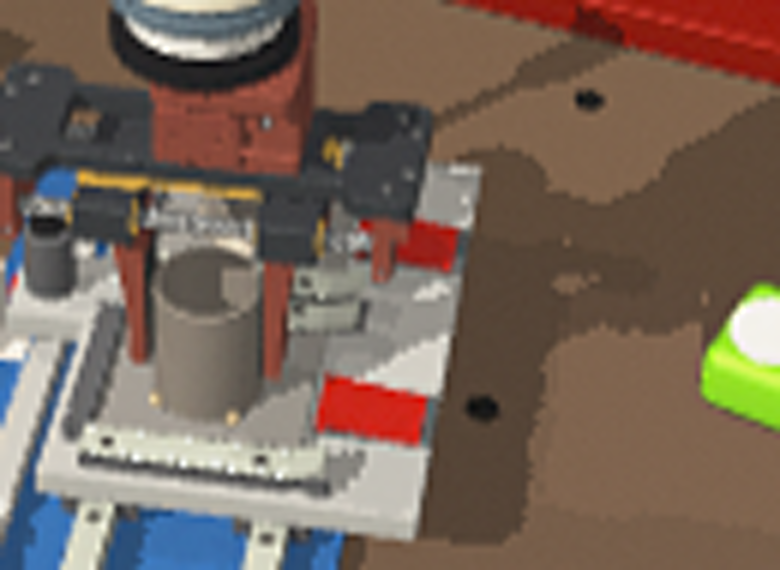

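The plate is against the back stop: −7 N, tooth edge back up at (320,400). I'll release and go up.

{"fn": "step_arm", "kwargs": {"targets": [[[0,0,0,0,0,0,1],[0,0,0,0,0,0,1],[0,0,0,0,0,0,1],[0,0,0,0,0,0,1],[0,0,0,0,0,0,1]]]}}

```text
t: 13.52
ee_pos: [610.3, -48.0, 251.5]
orientation: [2.085, 2.35, 0.0]
ft_force: [0.4, 0.3, -0.6]
width: 87.4
grasp_force: 0.0
```

{"fn": "step_arm", "kwargs": {"targets": [[[0,0,0.3,0,0,0,1],[0,0,0.6,0,0,0,1],[0,0,0.6,0,0,0,1],[0,0,0.6,0,0,0,1],[0,0,0.5,0,0,0,1]]]}}

```text
t: 14.15
ee_pos: [610.2, -48.0, 383.8]
orientation: [2.084, 2.349, 0.002]
ft_force: [0.4, -0.3, -0.0]
width: 88.0
grasp_force: 0.0
```

{"fn": "step_arm", "kwargs": {"targets": [[[0.1,-0.8,0.2,0,0,0,1],[0.1,-0.8,0,0,0,0,1],[0.1,-0.8,0,0,0,0,1],[0,-0.8,0,0,0,0,1],[0,-0.6,0,0,0,0,1]]]}}

```text
t: 14.78
ee_pos: [625.0, -239.7, 392.6]
orientation: [2.085, 2.348, 0.0]
ft_force: [0.5, 0.8, 1.4]
width: 87.6
grasp_force: 0.0
```

Run:
```python
from h import *
o=readout.get_obs();print(o['ee_pos'],o['ft_force'],o['width'])
a=snap('side')['pixels'];b=snap('top')['pixels']
f=lambda p,x,y,w,h:cv2.resize(np.ascontiguousarray(p[y:y+h,x:x+w,::-1]),None,fx=4,fy=4,interpolation=cv2.INTER_CUBIC)
cv2.imwrite('pics/han.png',np.hstack([f(a,225,120,100,140),f(b,235,120,100,140)]))
```

```text
[ 624.97934125 -239.69695459  392.56010944] [0.51573035 0.8176424  1.42212102] 87.64374743452403
```

View pics/han.png

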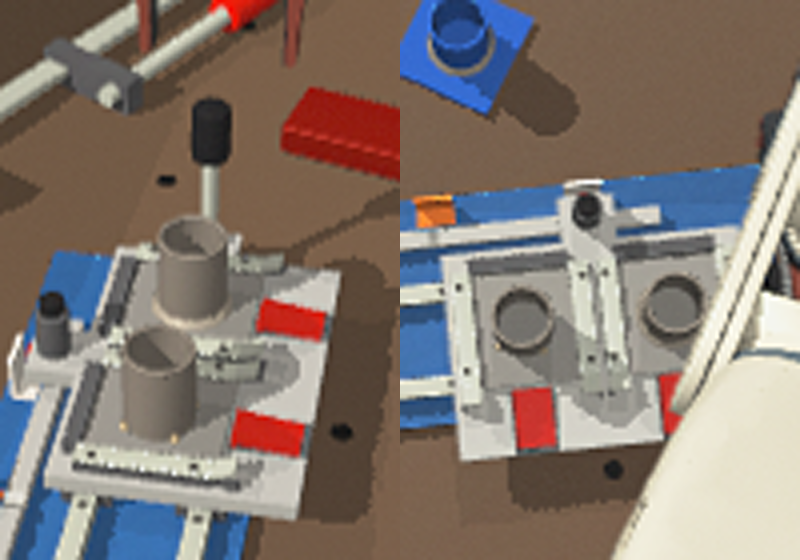

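Both sockets sit alike with the latch up ((268,432) in the side half), and the handle is free at (210,130). Next I'll grasp the handle.

{"fn": "step_arm", "kwargs": {"targets": [[[0.04,0.08,-0.3,0,0,0,1],[0,0,-0.5,0,0,0,1],[0,0,-0.4,0,0,0,1],[0,0,-0.3,0,0,0,1],[0,0,0,0,0,0,1]]]}}

```text
t: 15.5
ee_pos: [626.9, -233.4, 314.8]
orientation: [-2.083, -2.348, 0.001]
ft_force: [-0.3, -0.1, 0.6]
width: 87.9
grasp_force: 0.0
```

{"fn": "step_arm", "kwargs": {"targets": [[[0,0,0,0,0,0,0],[0,0,0,0,0,0,0],[0,0,0,0,0,0,0],[0,0,0,0,0,0,0],[0,0,0,0,0,0,0]]]}}

```text
t: 16.12
ee_pos: [627.1, -234.1, 316.5]
orientation: [2.085, 2.35, 0.0]
ft_force: [-0.0, 0.0, -0.5]
width: 41.4
grasp_force: 0.0
```

{"fn": "step_arm", "kwargs": {"targets": [[[0,0,0,0,0,0,0],[0,0,0,0,0,0,0],[0,0,0,0,0,0,0],[0,0,0,0,0,0,0],[0,0,0,0,0,0,0]]]}}

```text
t: 16.75
ee_pos: [628.5, -233.8, 316.4]
orientation: [2.083, 2.348, 0.004]
ft_force: [9.4, 0.9, -5.1]
width: 27.6
grasp_force: 30.0
```

{"fn": "step_arm", "kwargs": {"targets": [[[0.02,0.1,0,0,0,0,0],[-0.035,0.3,0,0,0,0,0],[-0.035,0.3,0,0,0,0,0],[-0.035,0.3,0,0,0,0,0],[-0.035,0.3,0,0,0,0,0]]]}}

```text
t: 17.38
ee_pos: [621.4, -169.6, 316.4]
orientation: [2.083, 2.348, -0.001]
ft_force: [1.7, -6.4, -2.7]
width: 28.0
grasp_force: 30.0
```

{"fn": "step_arm", "kwargs": {"targets": [[[-0.035,0.3,0,0,0,0,0],[-0.035,0.3,0,0,0,0,0],[-0.035,0.3,0,0,0,0,0],[0,0,0,0,0,0,0],[0,0,0,0,0,0,0]]]}}

```text
t: 18.0
ee_pos: [616.1, -124.0, 316.4]
orientation: [2.085, 2.35, 0.001]
ft_force: [1.2, 1.9, -1.3]
width: 27.4
grasp_force: 30.0
```

{"fn": "step_arm", "kwargs": {"targets": [[[-0.012,0.1,0,0,0,0,0],[-0.01,0.09,0,0,0,0,0],[0,0,0,0,0,0,0],[0,0,0,0,0,0,0],[0,0,0,0,0,0,0]]]}}

```text
t: 18.62
ee_pos: [614.9, -114.5, 316.4]
orientation: [2.085, 2.35, 0.0]
ft_force: [2.2, 1.3, -2.2]
width: 27.5
grasp_force: 30.0
```

{"fn": "step_arm", "kwargs": {"targets": [[[0,0,0,0,0,0,1],[0,0,0,0,0,0,1],[0,0,0,0,0,0,1],[0,0,0,0,0,0,1],[0,0,0,0,0,0,1]]]}}

```text
t: 19.25
ee_pos: [614.8, -114.6, 316.4]
orientation: [-2.085, -2.35, 0.0]
ft_force: [0.9, -0.3, -0.5]
width: 74.0
grasp_force: 0.0
```

{"fn": "step_arm", "kwargs": {"targets": [[[0,0,0.3,0,0,0,1],[0,0,0.6,0,0,0,1],[0,0,0.6,0,0,0,1],[0,-0.8,0.2,0,0,0,1],[0,-0.8,0,0,0,0,1]]]}}

```text
t: 19.88
ee_pos: [615.2, -195.1, 404.2]
orientation: [2.081, 2.349, 0.002]
ft_force: [0.0, 0.5, 0.1]
width: 87.7
grasp_force: 0.0
```

{"fn": "step_arm", "kwargs": {"targets": [[[0,-0.8,0,0,0,0,1],[0,-0.8,0,0,0,0,1],[0,-0.8,0,0,0,0,1],[0,0,0,0,0,0,1],[0,0,0,0,0,0,1]]]}}

```text
t: 20.5
ee_pos: [614.7, -314.2, 401.9]
orientation: [-2.085, -2.349, -0.001]
ft_force: [0.2, 0.0, -0.9]
width: 88.1
grasp_force: 0.0
```

Run:
```python
from h import *
a=snap('side')['pixels'];b=snap('top')['pixels']
f=lambda p,x,y,w,h:cv2.resize(np.ascontiguousarray(p[y:y+h,x:x+w,::-1]),None,fx=4,fy=4,interpolation=cv2.INTER_CUBIC)
cv2.imwrite('pics/end.png',np.hstack([f(a,200,150,100,140),f(b,205,130,100,140)]))
```

```text
(no output)
```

View pics/end.png

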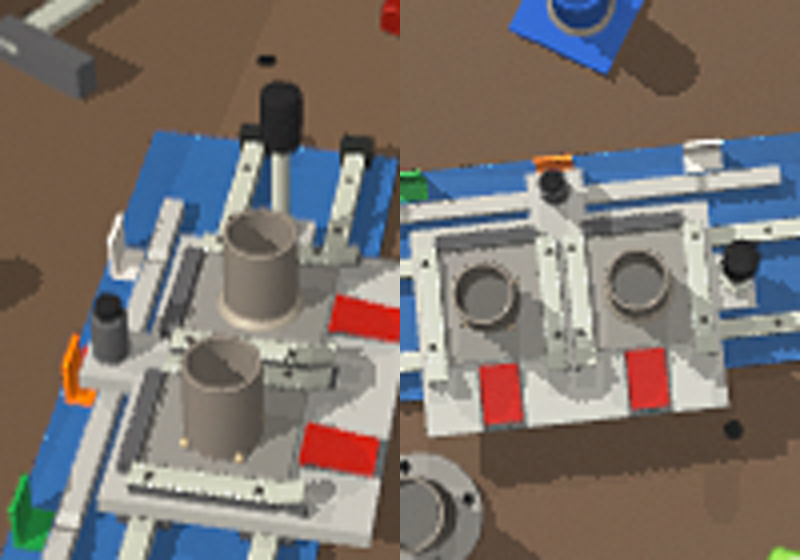

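Run:
```python
from h import *
T=ld('top');S=ld('side')
f=lambda d,u,v,x,y,z:atz(d,((u+.5)/4-.5+x,(v+.5)/4-.5+y),z)[:2]
P=[f(T,740-400,258,205,130,166),f(T,553-400,186,205,130,92),f(S,281,92,200,150,166),f(S,108,303,200,150,92)]
Q=[(626.4,-235),(693.5,-96),(627.8,-236.9),(693.9,-91.9)]
Y=np.array([-.1175,.993])
for p,q in zip(P,Q):print(p,(p-q)@Y)
```

```text
[ 612.93222289 -118.31455032] 117.45111534388464
[677.83958085  22.38921329] 119.40058804497177
[ 614.08231476 -119.14898358] 118.53858731755662
[681.97791573  24.89789645] 117.38115607917267
```

```bash
python3 -c "
from workcell import ctrl;print(ctrl.close_job())"
```

```text
the job is handed in; nothing more can be done
None
```

The socket is latched in the empty nest and the carriage now stands at the orange station. Its measured travel is about 118 mm of 120, within the detent's 5 mm pull-in. I handed the job in after about 20.5 s with the gripper clear; no verdict came back.

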